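# Open a slanted filter housing with a bayonet cover

## Task

Open the suction filter housing on its slanted stand: turn the cover anticlockwise by its handle bar, about a quarter turn, until it comes up against its stop and is unlocked, without forcing it, then draw it straight out along the housing's slanted axis. Set the cover down (do not drop it) in the steel tray, upright with its handle on top and its spigot on the tray floor, let go of it, and do not disturb the dish, box, jar and bottle standing about.

Things in the scene. Friction and masses are not known exactly. Their poses are not given: they have to be found in the camera images.
- cover: Loose grey plastic bayonet cover, 0.1 to 0.2 kg. Origin: centre of the underside of its round flange (76 mm across, z = 0 to 8 mm). z is its axis, pointing out through the handle. Locked in the housing, its axes are parallel to the housing's and its origin lies on the housing's axis, 2 mm outside the mouth. It unlocks anticlockwise as seen looking at the handle (positive turn about z).
- handle (a point): Middle of the cover's straight handle bar, 22 mm from the cover's origin along its z. The bar is 52 mm long (along the cover's x), 14 mm thick (along y) and stands on the flange from z = 8 to 36 mm. Axes as the cover's (also for spigot_foot).
- spigot_foot (a point): Centre of the foot of the cover's spigot, 14 mm below its origin. The spigot is 40 mm across; at its foot (z = -14 to -9 mm) three steel lugs, 120 degrees apart, reach 30 mm from the axis. Stood level on its spigot, the cover's origin is 14 mm above that surface.
- housing: Fixed aluminium barrel, 84 mm across, 62 mm long, leaning 30 degrees from vertical towards the -x side of its stand (roughly the robot). Origin: centre of its mouth, 100 mm above the trolley top; z points out of the mouth along the axis to turn about and draw along. The cover is clear of it when its origin is more than 17 mm out.
- lock (a point): Centre of the steel ring hidden in the mouth, 5 mm inside it; axes as the housing's. Its three notches let the lugs out. A sprung element pushes the cover out with 7 N; turning drags with under 0.1 N m. The turn needed is hidden and varies, 0.85 to 1.4 rad: there the lugs meet hard stops at the notches (2 mm play each side); the moment jumps (keep it under 1.2 N m) and, if let go, the cover springs out 4 mm.
- stand: Fixed grey stand that carries the housing: base plate 130 x 120 x 10 mm with two upright cheeks to 75 mm height. Origin: on the trolley top right under the centre of the housing's mouth; its -x is the side the housing leans to.
- tray: Fixed open steel tray, 170 (x) x 150 (y) mm, rim 21 mm high, walls 3 mm. Origin: centre of its underside on the trolley top; the inner floor is 3 mm above it.
- petri: Loose petri dish, 90 mm across, 16 mm high; origin under its centre. Leave alone.
- slides: Loose small white carton with a teal band, 36 x 90 x 59 mm high; origin under its centre. Leave alone.
- jar: Loose clear jar with a black lid, 53 mm across, 99 mm high; origin under its centre. Leave alone.
- bottle: Loose brown bottle, 60 mm across, 155 mm high; origin under its centre. Leave alone.
Not all that is in view belongs to the job. Leave any orange or red look-alike of the cover alone.

How it is judged:
On the way, in this order (a step that is already met when the one before it is completed fails the run):
1. the cover has been turned at least 0.7 rad in the housing, still seated in its mouth (origin less than 12 mm out) (angle between the x axis of cover and the x axis of housing, either way round above 0.7 rad and distance between cover and housing below 0.012 m and angle between the z axis of cover and the z axis of housing, either way round below 0.15 rad), for 0.05 s.
2. the cover has been drawn out, its origin more than 30 mm from the mouth (distance between cover and housing above 0.03 m), for 0.1 s.
At the end, for the whole second after the job is handed in: The cover stands on its spigot on the tray's inner floor (origin 13 to 20 mm above the tray's underside, within 55 mm in x and 46 mm in y of the tray's centre), handle up, upright within 0.08 rad, let go and at rest (x of cover in the frame of tray between -0.055 and 0.055 m and y of cover in the frame of tray between -0.046 and 0.046 m and z of cover in the frame of tray between 0.013 and 0.02 m and z of handle in the frame of tray above 0.03 m and angle between cover's own z axis and vertical below 0.08 rad and linear speed of cover below 0.01 m/s and angular speed of cover below 0.1 rad/s); the robot touches nothing.
It fails at once if the cover or the housing is forced (more than 80 N between them) (contact force between cover and housing above 80 N).
It fails at once if the cover is let go more than 25 mm above its place in the tray, once out of the housing (distance between cover and housing above 0.03 m and contact force between cover and the fingers below 0.05 N and z of cover in the frame of tray above 0.042 m).
It fails at once if the petri dish, white box, jar or brown bottle is moved more than 30 mm or tipped (distance of any of petri, slides, jar, bottle from where it was at the start of the episode above 0.03 m or angle between any of petri, slides, jar, bottle's own z axis and vertical above 0.3 rad).
It also fails if it takes over 64 s, if anything falls off the work surface, if the arm or the gripper's body presses on something with over 40 N, if the wrist force passes 120 N, or if a joint passes its speed limit or range.

## Robot

A 6-joint arm with a two-finger parallel gripper is mounted at the origin on a cart in front of the work surface, level with it; the furniture and walls round the work are solid. World frame = base frame: x ahead of the robot, y to its left, z up, the work surface at z = 0. Lengths are in m, angles in rad, forces in N, time in s.
With the tool pointing down it reaches from about 0.4 to 0.825 m from the base axis. Payload 7 kg.
Tool frame: the origin (TCP) lies at the very end of the fingers, on their centre line; the grasp point (between the pads) lies 19 mm behind it (arm.grip_point_offset is the distance from the TCP to the grasp point, in m); z points along the fingers, y is the line along which they close (so a half turn about z gives the same grasp; the last joint's range is limited). The gripper opens to 88 mm and grips with 3 to 60 N. Pads are 19 mm wide; open, the fingers measure 130 mm over their backs; the gripper's body (78 mm by 193 mm) begins 47 mm behind the grasp point.
Start: joints at [-0.96, 0.359, 0.012, 0, -1.224, -0.288], TCP at [0.214, -0.64, 0.227] pointing down, gripper open.
Joint ranges: [-3.07, 3.07], [-1.43, 2.12], [-1.02, 1.25], [-3.03, 1.67], [-3.05, -0], [-3.03, 3.03]. Speed limits (rad/s): [2.39, 2.39, 3.01, 3.14, 3.14, 3.14].

## Interface

Orientations are given as [roll, pitch, yaw] about the fixed x, y, z axes, in that order (R = Rz(yaw) Ry(pitch) Rx(roll)).
In Python, from station import arm, cams gives the robot as it stands.
- The arm moves only by the shell command python3 -m handwheel 'ROWS' [FORCE]. ROWS is JSON, a list that holds one entry, the list of rows, each a list of 7 numbers: the shift along the tool's x, y, z normalised to -1 to 1, where 1 is 0.08 m, then the turn, a rotation vector about the tool's x, y, z normalised to -1 to 1, where 1 is 0.5 rad, then the closure in counts, from 0 (fully open) to 255 (shut). In form: [[[x, y, z, wx, wy, wz, hand], ...]]. A call has 1 to 5 rows; each row is the pose to reach, as a shift and turn from the pose commanded when the call began, along the tool's axes at that moment; what a row does not reach only later rows make up. A row lasts 1/8 s, in which the tool goes at most 62.5 mm and 10.7 degrees, less where a joint would pass 70% of its speed; a pose out of reach is approached as far as the arm can. A call with a number of a shift or a turn outside -1 to 1 is refused whole. A call with a gripper value outside its range is refused whole. The fingers move at their own pace and stop on an object; FORCE is the grip in N (left out, the last holds). Time passes only in rows, so rows that repeat a pose let the fingers close. It gives the time, the measured TCP pose, the force, the opening and the grip force at its end, in the units of the state.
- arm.get_state(): the state, without advancing time (a new reading comes with each control period).
- cams.grab_frame(name): name is "side" or "top"; returns the picture (420x560x3 uint8, blue, green, red); there is no depth.
- cams.camera_info(name): a dict with "camera_matrix" (3x3 intrinsics, pixels), "dist_coeffs" ([k1, k2, p1, p2, k3] as OpenCV has them; the pictures are not rectified), "R" (3x3) and "t" (3): a world point X has camera coordinates R X + t. Camera axes: x right, y down, z forward; pixel columns grow to the right and rows downward; lengths in m; the calibration is good to about 2 mm. A picture is of the moment at which its call begins. camera_info takes no time and is no camera call.
- arm.job_done(): hands the job in; it is judged then, once.
The state is a dict: "t": time; "q": joint angles; "qd": joint speeds; "joint_efforts": joint torques, N m; "eef_pos": TCP position; "ee_rot": TCP orientation; "force": force on the tool from outside, world axes, zero at the start; "moment": the same for the moment, N m; "width": finger opening in m; "gripper_force": force on a finger pad.
Only numpy, scipy, OpenCV 4.12 (cv2) and the standard library are available. Lean on these libraries where they do the work, as an engineer would, in place of code of your own. Each camera call takes 0.05 s, during which the arm holds its last target. There are 200 camera calls.

## Working session

There is one attempt and no reset: what is moved stays moved. The work goes in short steps, Python scripts to look and compute and a shell command to move; the robot and the scene stay as the last step left them, time stands still between calls to the robot, and variables do not carry over. Pictures are saved under pics/ and viewed, at most 10 in all, crops included, and the job is handed in when it is done.

```bash
ls; mkdir -p pics
python3 - <<'E'
from station import arm,cams
import cv2,numpy as np
for n in("side","top"):
    cv2.imwrite(f"pics/{n}0.png",cams.grab_frame(n)); i=cams.camera_info(n)
    print(n,np.round(i["camera_matrix"],1).tolist(),np.round(i["dist_coeffs"],3),np.round(i["R"],3).tolist(),np.round(i["t"],3), 'C',np.round(-np.array(i["R"]).T@np.array(i["t"]),3))
print(arm.get_state(),arm.grip_point_offset)
E
```

```text
pics
side [[381.2, 0.0, 278.9], [0.0, 381.2, 213.8], [0.0, 0.0, 1.0]] [-0.093  0.     0.     0.     0.   ] [[-0.991, -0.133, -0.008], [-0.04, 0.357, -0.933], [0.127, -0.925, -0.359]] [0.565 0.104 0.898] C [0.45  0.868 0.424]
top [[529.7, 0.0, 279.4], [0.0, 529.7, 203.3], [0.0, 0.0, 1.0]] [-0.013  0.     0.     0.     0.   ] [[0.001, -1.0, -0.008], [-0.992, 0.0, -0.129], [0.129, 0.008, -0.992]] [0.064 0.549 1.046] C [0.409 0.056 1.109]
{'t': 0.1, 'q': array([-9.59922712e-01,  3.59297842e-01,  1.11642035e-02, -3.17976966e-04,
       -1.22406905e+00, -2.88096763e-01]), 'qd': array([-0.00031914, -0.00167658,  0.00257248,  0.00065505, -0.00056972,
       -0.0010529 ]), 'joint_efforts': array([-5.79594744e-04, -5.84161949e+01,  2.93751544e+01,  7.01551616e+00,
        1.02000881e-02, -6.11852806e-05]), 'eef_pos': array([ 0.21395633, -0.63974783,  0.2257319 ]), 'ee_rot': array([ 3.14015931e+00, -1.13009379e-04, -2.81892399e+00]), 'force': array([ 0.6494205 ,  0.08131327, -0.08145707]), 'moment': array([-0.03791964, -0.01734653, -0.00063427]), 'gripper_force': 0.0, 'width': 0.08781027676513377} 0.0188
```

View pics/side0.png

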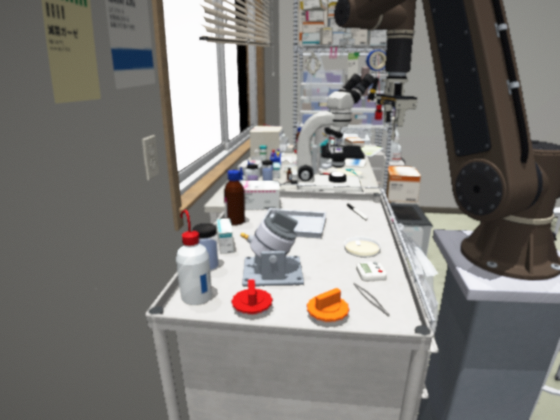

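View pics/top0.png

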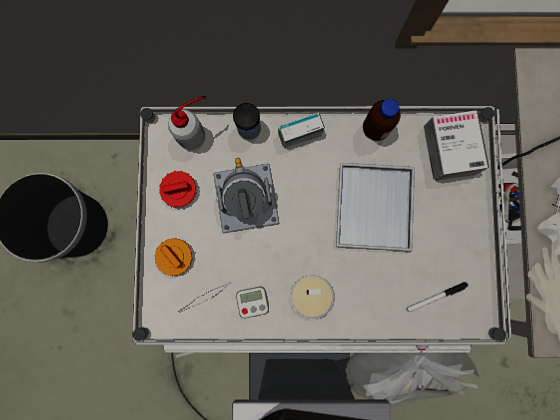

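The top view shows the housing at about (246,198), the tray at (375,207), the dish at (313,297), the carton at (302,130) and the bottle at (382,120). In the side view the housing is at (272,240). Next I'll zoom in on it.

Run:
```python
import cv2,numpy as np
a=cv2.imread("pics/top0.png")[150:250,200:300]; b=cv2.imread("pics/side0.png")[195:295,225:325]
o=np.hstack([cv2.resize(x,(400,400),interpolation=cv2.INTER_CUBIC) for x in(a,b)])
cv2.imwrite("pics/z1.png",o)
cv2.imwrite("pics/z2.png",cv2.resize(cv2.imread("pics/top0.png")[155:255,325:425],(500,500),interpolation=cv2.INTER_CUBIC))
```

```text
(no output)
```

View pics/z1.png

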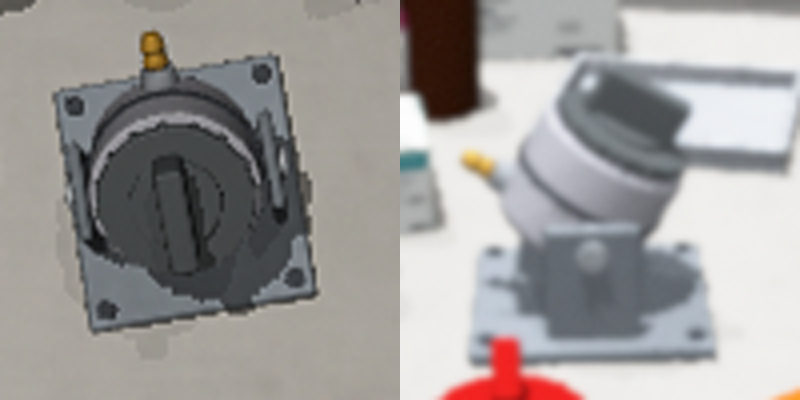

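The plate and bar line up: the bar lies in the tilt plane and the stand's yaw is about 0.15. I'll fit the housing and tray poses and draw the model over the images to check.

```bash
cat > h.py <<'E'
from station import arm,cams
import cv2,numpy as np
from scipy.optimize import least_squares
from scipy.spatial.transform import Rotation as Ro
I={n:cams.camera_info(n) for n in("side","top")}
def proj(n,X):
    i=I[n]; return cv2.projectPoints(np.array(X,float).reshape(-1,3),cv2.Rodrigues(np.array(i["R"]))[0],np.array(i["t"],float),np.array(i["camera_matrix"]),np.array(i["dist_coeffs"]))[0].reshape(-1,2)
def Rh(yaw): return Ro.from_euler('xyz',[0,-np.pi/6,yaw]).as_matrix()
bx=np.array([[26,7,36],[26,-7,36],[-26,-7,36],[-26,7,36]])/1e3+[0,0,.002]
def circ(r,z): a=np.linspace(0,2*np.pi,60); return np.c_[r*np.cos(a),r*np.sin(a),0*a+z]
E
python3 - <<'E'
from h import *
pl=np.array([[214.25,173],[269.25,164.25],[279,223.25],[223.25,232.5]]) # TL TR BR BL
P=np.array([[65,60,10],[65,-60,10],[-65,-60,10],[-65,60,10]])/1e3
def plate(p): 
    return np.c_[p[0]+np.cos(p[2])*P[:,0]-np.sin(p[2])*P[:,1],p[1]+np.sin(p[2])*P[:,0]+np.cos(p[2])*P[:,1],P[:,2]]
s=least_squares(lambda p:(proj("top",plate(p))-pl).ravel(),[.45,.12,.15]); print("plate",s.x,np.round(s.fun,1))
yaw=s.x[2]
# bar top: far end / near end mid points, top & side
bt=np.array([[200+168/4,150+160/4],[200+186/4,150+270/4]])
ends=np.array([[.026,0,.038],[-.026,0,.038]])
sb=np.array([[225+195/4,195+65/4],[225+290/4,195+105/4]]) # side top edge
def f(p):
    X=ends@Rh(p[2]).T+[p[0],p[1],.1]
    return np.r_[(proj("top",X)-bt).ravel(),.5*(proj("side",X)-sb).ravel(),(p[2]-yaw)*100]
m=least_squares(f,[.45,.12,yaw]); print("mouth",m.x,np.round(m.fun,1))
# tray by outline
g=cv2.imread("pics/top0.png")
for n,o,s0,sc in(("top",(200,150),100,4),("side",(225,195),100,4)):
    im=cv2.resize(cv2.imread(f"pics/{n}0.png")[o[1]:o[1]+100,o[0]:o[0]+100],(400,400),interpolation=cv2.INTER_CUBIC)
    for X,c in((bx,(0,255,255)),(circ(.038,.01),(0,255,0)),(circ(.042,0),(0,0,255))):
        q=(proj(n,X@Rh(m.x[2]).T+[m.x[0],m.x[1],.1])-o+.5)*4-.5
        cv2.polylines(im,[np.int32(q.round())],True,c,1)
    if n=="top": A=im
    else: cv2.imwrite("pics/z3.png",np.hstack([A,im]))
# tray corner guess
tr=np.array([[340.5,164],[413,166.5],[411,250],[337,247]])
T=np.array([[85,75,21],[85,-75,21],[-85,-75,21],[-85,75,21]])/1e3
def tp(p): return np.c_[p[0]+np.cos(p[2])*T[:,0]-np.sin(p[2])*T[:,1],p[1]+np.sin(p[2])*T[:,0]+np.cos(p[2])*T[:,1],T[:,2]]
s=least_squares(lambda p:(proj("top",tp(p))-tr).ravel(),[.45,-.12,0]); print("tray",s.x,np.round(s.fun,1))
E
```

```text
plate [0.56359082 0.13391374 0.16340567] [-0.6 -0.5  0.5 -0.9  0.7  0.6 -0.5  0.7]
mouth [0.55433809 0.1322884  0.16283521] [-0.2  0.8  0.1 -1.2  0.9 -0.4 -0.2  0.1 -0.1]
tray [ 0.54424406 -0.13380276 -0.04776356] [-0.   0.5 -0.7  1.3 -0.  -0.6  0.7 -1.1]
```

View pics/z3.png

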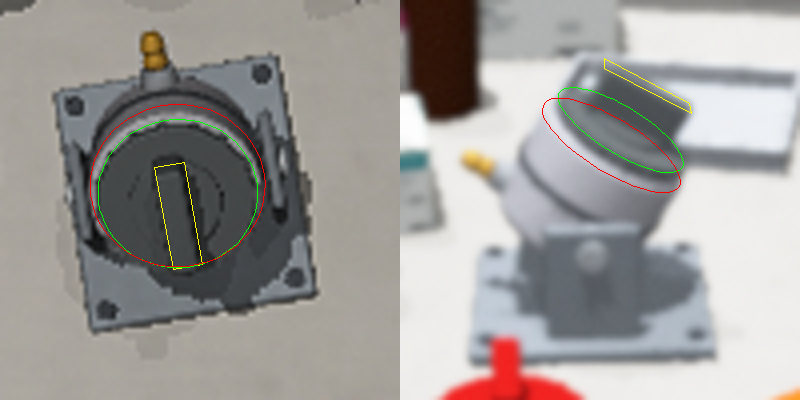

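The overlay matches in both views to within a few mm. The mouth is at about (0.554, 0.132, 0.1) with yaw 0.163, and the tray is at (0.544, -0.134). Now I'll move towards the housing.

```bash
python3 -m handwheel '[[[-1,0.5,-0.5,0,0,0.32,0],[-1,0.5,-0.5,0,0,0.32,0]]]'
python3 -m handwheel '[[[-1,1,0,0,0,0,0],[-1,1,0,0,0,0,0]]]'
python3 -m handwheel '[[[-1,1,0,0,0,0,0],[-1,1,0,0,0,0,0]]]'
python3 -m handwheel '[[[-0.5,1,0,0,0,0,0],[-0.5,1,0,0,0,0,0]]]'
python3 -m handwheel '[[[-0.5,1,0,0,0,0,0],[-0.5,1,0,0,0,0,0],[-0.5,1,0,0,0,0,0]]]'
cat >> h.py <<'E'
M=np.array([.5543,.1323,.1]); YAW=.163
def togo(d,turn=0,M=M,yaw=YAW):
    "shift (units of .08) and turn (units of .5) in tool axes to put TCP d out along the housing axis"
    R=Rh(yaw)@Ro.from_euler('z',turn).as_matrix(); Rt=R@np.diag([-1,1,-1.])
    s=arm.get_state(); Rc=Ro.from_euler('xyz',s["ee_rot"]).as_matrix()
    p=M+d*R[:,2]
    print("t",round(s["t"],2),"pos",s["eef_pos"].round(4),"shift",(Rc.T@(p-s["eef_pos"])/.08).round(3),"turn",(Ro.from_matrix(Rc.T@Rt).as_rotvec()/.5).round(3),
     "F",s["force"].round(1),"M",s["moment"].round(2),"w",round(s["width"],4),"g",round(s["gripper_force"],1),"q",s["q"].round(2))
E
python3 -c "from h import *; togo(.12)"
```

```text
t: 0.35
eef_pos: [0.2782, -0.5758, 0.2671]
ee_rot: [3.142, 0.0, -2.981]
force: [0.5, -1.0, 0.4]
width: 0.0878
gripper_force: 0.0
t: 0.6
eef_pos: [0.3441, -0.4832, 0.2663]
ee_rot: [3.141, 0.0, -2.979]
force: [1.0, -0.6, 0.1]
width: 0.0876
gripper_force: 0.0
t: 0.85
eef_pos: [0.4101, -0.391, 0.2664]
ee_rot: [3.141, -0.0, -2.978]
force: [0.4, -0.8, 1.0]
width: 0.0876
gripper_force: 0.0
t: 1.1
eef_pos: [0.4363, -0.305, 0.2664]
ee_rot: [3.141, -0.0, -2.977]
force: [0.3, -1.1, -0.2]
width: 0.0878
gripper_force: 0.0
t: 1.48
eef_pos: [0.4626, -0.2204, 0.2665]
ee_rot: [3.141, 0.0, -2.976]
force: [0.3, 0.9, 0.8]
width: 0.0879
gripper_force: 0.0
t 1.48 pos [ 0.4626 -0.2204  0.2665] shift [-1.108  4.162  0.783] turn [ 0.002 -1.047  0.005] F [0.3 0.9 0.8] M [-0.09  0.    0.02] w 0.0879 g 0.0 q [-0.06  0.06 -0.28 -0.   -1.23 -1.34]
```

```bash
python3 -m handwheel '[[[-0.3,1,0,0,0,0,0],[-0.3,1,0,0,0,0,0]]]' >/dev/null
python3 -m handwheel '[[[-0.3,1,0,0,0,0,0],[-0.3,1,0,0,0,0,0]]]' >/dev/null
python3 -m handwheel '[[[-0.2,1,0,0,0,0,0],[-0.2,1,0,0,0,0,0]]]' >/dev/null
python3 -m handwheel '[[[-0.2,1,0,0,0,0,0],[-0.2,1,0,0,0,0,0]]]' >/dev/null
python3 -m handwheel '[[[0,0.15,0.3,0,-1,0,0],[0,0.15,0.3,0,-1,0,0],[0,0.15,0.3,0,-1,0,0],[0,0.15,0.3,0,-1,0,0]]]'
python3 -c "from h import *; togo(.10)"
```

```text
t: 2.98
eef_pos: [0.4833, 0.1141, 0.2385]
ee_rot: [-3.136, 0.496, -2.976]
force: [0.1, -0.4, 0.4]
width: 0.0875
gripper_force: 0.0
t 2.98 pos [0.4833 0.1141 0.2385] shift [0.056 0.083 0.706] turn [-0.008 -0.055  0.005] F [ 0.1 -0.4  0.4] M [-0.3   1.52  0.01] w 0.0875 g 0.0 q [ 0.81 -0.26 -0.94  0.57 -0.56 -2.65]
```

```bash
python3 -m handwheel '[[[0.06,0.08,0.35,0,-0.055,0,0],[0.06,0.08,0.7,0,-0.055,0,0],[0.06,0.08,0.7,0,-0.055,0,0]]]'
python3 -c "
from h import *; togo(.06)
cv2.imwrite('pics/a.png',np.hstack([cv2.resize(cams.grab_frame('top')[130:270,180:320],(400,400)),cv2.resize(cams.grab_frame('side')[170:310,205:345],(400,400))]))"
```

```text
t: 3.35
eef_pos: [0.5145, 0.1275, 0.1988]
ee_rot: [3.141, 0.512, -2.981]
force: [0.5, -0.4, 0.0]
width: 0.0879
gripper_force: 0.0
t 3.35 pos [0.5145 0.1275 0.1988] shift [ 0.178 -0.022  0.572] turn [-0.001 -0.023 -0.004] F [ 0.5 -0.4  0. ] M [-0.33  1.62 -0.08] w 0.0879 g 0.0 q [ 0.68 -0.14 -1.01  0.8  -0.35 -2.81]
```

View pics/a.png

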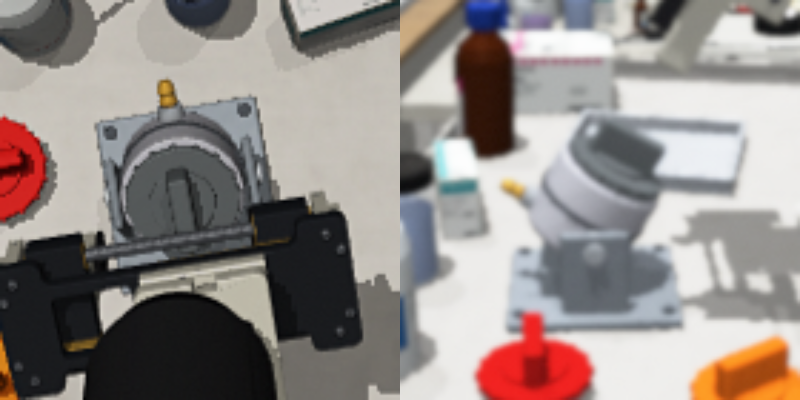

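The arm is running into joint limits here: q3 is at -1.01 and q5 is heading for 0. I'll back off and take some pose and joint samples, so I can identify the kinematics and plan a grasp with room for the whole turn.

```bash
cat > log.py <<'E'
from station import arm; import json
s=arm.get_state(); open("log.txt","a").write(json.dumps([list(s["q"]),list(s["eef_pos"]),list(s["ee_rot"])])+"\n")
E
python3 log.py
python3 -m handwheel '[[[0,0,-0.7,0,0,0,0],[0,0,-0.7,0,0,0,0]]]' >/dev/null; python3 log.py
python3 -m handwheel '[[[0,0,-1,0,0,0,0],[0,0,-1,0,0,0,0]]]' >/dev/null; python3 log.py
python3 -m handwheel '[[[0,0,0,0,1,0,0],[0,0,0,0,1,0,0],[0,0,0,0,1,0,0]]]' >/dev/null; python3 log.py
python3 -m handwheel '[[[-0.5,0,0,0.6,0,-0.8,0],[-0.5,0,0,0.6,0,-0.8,0],[-0.5,0,0,0.6,0,-0.8,0]]]' >/dev/null; python3 log.py
python3 -m handwheel '[[[-0.8,0,0.2,0,0,0,0],[-0.8,0,0.2,0,0,0,0]]]' >/dev/null; python3 log.py
python3 -m handwheel '[[[0,-1,0,-1,0.5,0,0],[0,-1,0,-1,0.5,0,0],[0,-1,0,-1,0.5,0,0]]]' >/dev/null; python3 log.py
python3 -m handwheel '[[[0,0,0,-0.5,0.4,-0.8,0],[0,0,0,-0.5,0.4,-0.8,0],[0,0,0,-0.5,0.4,-0.8,0]]]' >/dev/null; python3 log.py
python3 -c "
import json
for l in open('log.txt'):
  print([[round(x,3) for x in y] for y in json.loads(l)])"
```

```text
[[0.684, -0.145, -1.014, 0.802, -0.347, -2.807], [0.514, 0.128, 0.2], [3.14, 0.513, -2.981]]
[[0.829, -0.271, -0.926, 0.59, -0.57, -2.683], [0.486, 0.126, 0.253], [3.133, 0.519, -2.98]]
[[0.975, -0.417, -0.821, 0.491, -0.851, -2.65], [0.447, 0.118, 0.321], [3.135, 0.518, -2.98]]
[[0.687, -0.058, -0.282, 0.002, -1.335, -2.093], [0.448, 0.119, 0.319], [3.137, 0.012, -2.977]]
[[0.855, 0.019, -0.359, 0.28, -1.336, -1.942], [0.487, 0.124, 0.318], [-2.842, -0.048, -2.58]]
[[0.809, 0.144, -0.269, 0.286, -1.293, -1.911], [0.544, 0.155, 0.297], [-2.845, -0.05, -2.583]]
[[0.373, 0.403, 0.312, -0.16, -1.798, -1.438], [0.585, 0.089, 0.325], [2.933, -0.29, -2.594]]
[[0.295, 0.599, 0.558, -0.31, -2.138, -1.034], [0.584, 0.088, 0.323], [2.536, -0.319, -2.125]]
```

```bash
cat > kin.py <<'E'
import numpy as np, json
from scipy.optimize import least_squares
from scipy.spatial.transform import Rotation as Ro
E=lambda a,t:Ro.from_euler(a,t).as_matrix()
def fk(q,p):
    # p: h0(r,z) | upper(x,z) | elbow(x,z) | fore x,y,z(after q4) | tool x,y,z (after q5, in q5 frame)
    R=E('z',q[0]); x=R@[p[0],0,p[1]]
    R=R@E('y',q[1]); x=x+R@[0,0,p[2]]
    R=R@E('y',-q[2]); x=x+R@[p[3],0,p[4]]
    R=R@E('x',SG[0]*q[3]); x=x+R@[0,p[5],p[6]]
    R=R@E('y',-q[4]); x=x+R@[p[7],0,p[8]]   # tool along +x here
    R=R@E('x',SG[1]*q[5])@C
    return x,R
SG=[1,1]; C=np.eye(3)
D=[json.loads(l) for l in open("log.txt")]
def calC():
    Cs=[]
    for q,_,e in D:
        R=E('z',q[0])@E('y',q[1]-q[2])@E('x',SG[0]*q[3])@E('y',-q[4])@E('x',SG[1]*q[5])
        Cs.append(R.T@E('xyz',e))
    m=Ro.from_matrix(Cs).mean(); return m.as_matrix(),max((m.inv()*Ro.from_matrix(Cs)).magnitude())
best=None
for a in(1,-1):
    for b in(1,-1):
        SG[:]=[a,b]; c,e=calC()
        if best is None or e<best[0]: best=(e,[a,b],c)
SG[:]=best[1]; C=best[2]
fit=least_squares(lambda p:np.concatenate([fk(q,p)[0]-x for q,x,_ in D])*1e3+0,[0,.2,.4,.4,0,.19,0,.2,0],x_scale=.1)
P=fit.x
if __name__=="__main__": print(best[0],SG,C.round(3).tolist(),P.round(4),np.abs(fit.fun).max())
E
python3 kin.py
```

```text
8.688869536365456e-16 [-1, -1] [[0.0, 0.0, 1.0], [-1.0, 0.0, 0.0], [-0.0, -1.0, 0.0]] [-0.      0.1988  0.6016  0.4636  0.     -0.1918 -0.      0.378   0.    ] 3.3306690738754696e-13
```

```bash
cat > plan.py <<'E'
from kin import *
LO=np.array([-3.07,-1.43,-1.02,-3.03,-3.05,-3.03]);HI=np.array([3.07,2.12,1.25,1.67,0,3.03])
M=np.array([.5543,.1323,.1]);YAW=.163
Rh=Ro.from_euler('xyz',[0,-np.pi/6,YAW]).as_matrix()
def target(beta,turn,out=0,flip=0):
    Rc=Rh@E('z',turn); Rt=Rc@np.diag([-1,1,-1.])@E('z',np.pi*flip)@E('y',beta)
    b=abs(beta); zg=.011+.019*np.cos(b)+.0095*np.sin(b)
    return M+Rc@[0,0,.002+out+zg]+.0188*Rt[:,2],Rt
def ik(x,R,q0):
    def f(q):
        a,B=fk(q,P); return np.r_[(a-x)*3,Ro.from_matrix(R.T@B).as_rotvec()]
    return least_squares(f,np.clip(q0,LO+1e-3,HI-1e-3),bounds=(LO,HI),max_nfev=60)
def ok(s): return s.cost<1e-7
if __name__=="__main__":
    rng=np.random.default_rng(0)
    for flip in(0,1):
        for bd in(-40,-30,-20,-10,0,10,20,30,40):
            sols=[]
            for k in range(14):
                s=ik(*target(np.radians(bd),0,0,flip),rng.uniform(LO,HI))
                if ok(s) and not any(np.abs(s.x-o).max()<.05 for o in sols): sols.append(s.x)
            for q in sols:
                m=min((q-LO).min(),(HI-q).min()); t=0; c=q
                for t in np.arange(.1,1.55,.1):
                    s=ik(*target(np.radians(bd),t,0,flip),c)
                    if not ok(s) or np.abs(s.x-c).max()>.6: t-=.1;break
                    c=s.x; m=min(m,(c-LO).min(),(HI-c).min())
                s=ik(*target(np.radians(bd),t,.06,flip),c)
                print(flip,bd,q.round(2),"turn to",round(t,1),"margin",round(m,3),c.round(2),"out",ok(s))
E
time python3 plan.py
```

```text
0 -30 [-0.34  0.23 -0.98 -2.48 -0.74  1.32] turn to 1.5 margin 0.042 [ 0.08  0.18 -0.43 -0.98 -0.7   0.86] out True
0 10 [ 0.65  0.1  -0.88  0.53 -0.32 -2.54] turn to 0.7 margin 0.01 [ 0.58  0.09 -1.01  1.05 -0.3  -2.31] out True
0 20 [ 0.64  0.18 -0.61  0.13 -0.64 -2.15] turn to 1.3 margin 0.0 [ 0.68  0.15 -1.02  1.22 -0.54 -2.  ] out True
0 30 [ 0.59  0.26 -0.41 -0.   -0.89 -2.  ] turn to 1.5 margin 0.008 [ 0.79  0.23 -1.01  1.24 -0.74 -1.96] out True
0 40 [ 0.55  0.36 -0.25 -0.07 -1.12 -1.92] turn to 1.5 margin 0.09 [ 0.91  0.34 -0.93  1.08 -0.93 -1.95] out True
1 -40 [ 0.55  0.36 -0.25 -0.07 -1.12  1.23] turn to 1.5 margin 0.09 [ 0.91  0.34 -0.93  1.08 -0.93  1.19] out True
1 -30 [ 0.59  0.26 -0.41 -0.   -0.89  1.14] turn to 1.5 margin 0.008 [ 0.79  0.23 -1.01  1.24 -0.74  1.18] out True
1 -20 [ 0.64  0.18 -0.61  0.13 -0.64  0.99] turn to 1.3 margin 0.0 [ 0.68  0.15 -1.02  1.22 -0.54  1.15] out True
1 -10 [ 0.65  0.1  -0.88  0.53 -0.32  0.6 ] turn to 0.7 margin 0.01 [ 0.58  0.09 -1.01  1.05 -0.3   0.84] out True
1 30 [-0.34  0.23 -0.98 -2.48 -0.74 -1.83] turn to 1.5 margin 0.042 [ 0.08  0.18 -0.43 -0.98 -0.7  -2.28] out True
real	0m5.373s
user	0m5.814s
sys	0m0.071s
```

Gripping the bar with the tool tilted 40° in the pad plane (beta = 40) leaves margin for the full turn. I'll check that placing works with that grasp, then work out the pregrasp move.

```bash
cat > go.py <<'E'
from plan import *
from station import arm
def go(x,R):
    s=arm.get_state(); Rc=E('xyz',s["ee_rot"])
    w=Rc@[0,0,1]
    print("t",round(s["t"],2),"shift",(Rc.T@(x-s["eef_pos"])/.08).round(3),"turn",(Ro.from_matrix(Rc.T@R).as_rotvec()/.5).round(3),"F",s["force"].round(1),"M",s["moment"].round(2),"w",round(s["width"],4),"g",round(s["gripper_force"],1),"q",s["q"].round(2))
def pre(beta,back):
    x,R=target(beta,0); return x-back*R[:,2],R
def place(psi,h,xy=(.544,-.134),beta=np.radians(40)):
    "cover upright, its x at yaw psi, origin at height h above floor"
    Rc=E('z',psi); Rt=Rc@np.diag([-1,1,-1.])@E('y',beta)
    zg=.011+.019*np.cos(beta)+.0095*np.sin(beta)
    return np.r_[xy,h]+Rc@[0,0,zg]+.0188*Rt[:,2],Rt
B=np.radians(40)
E
python3 - <<'E'
from go import *
go(*pre(B,.08))
c=ik(*target(B,1.1,.08),np.array([.9,.3,-.8,.9,-.95,-1.95])).x; print(c.round(2))
for psi in np.arange(-3.1,3.2,.4):
    s=ik(*place(psi,.03),c)
    print(round(psi,1),ok(s),s.x.round(2),round(min((s.x-LO).min(),(HI-s.x).min()),2), (-place(psi,.03)[1][:,2]).round(2))
E
```

```text
t 5.7 shift [-0.731 -0.315  1.627] turn [ 0.722 -0.756  1.507] F [ 0.6  0.2 -0.2] M [-0.21 -2.02  0.01] w 0.0872 g 0.0 q [ 0.3   0.6   0.56 -0.31 -2.14 -1.03]
[ 0.96  0.22 -0.68  0.58 -1.12 -1.81]
-3.1 True [-0.14  0.22 -0.59 -1.03 -0.14  2.74] 0.14 [-0.64 -0.03  0.77]
-2.7 False [-0.28  0.26 -0.47 -0.93 -0.51  3.03] 0.0 [-0.58 -0.27  0.77]
-2.3 False [-0.23  0.31 -0.35 -0.7  -0.76  3.03] 0.0 [-0.43 -0.48  0.77]
-1.9 False [ 0.24  0.2  -0.92  0.07 -0.    2.37] 0.0 [-0.21 -0.61  0.77]
-1.5 True [-0.35  0.59 -0.02 -0.65 -1.34 -2.45] 0.58 [ 0.05 -0.64  0.77]
-1.1 True [-0.25  0.67  0.09 -0.5  -1.51 -2.25] 0.78 [ 0.29 -0.57  0.77]
-0.7 True [-0.14  0.73  0.15 -0.35 -1.6  -2.03] 1.0 [ 0.49 -0.41  0.77]
-0.3 True [-0.02  0.76  0.13 -0.18 -1.62 -1.8 ] 1.12 [ 0.61 -0.19  0.77]
0.1 True [ 0.11  0.75  0.03 -0.   -1.55 -1.57] 1.05 [0.64 0.06 0.77]
0.5 True [ 0.22  0.7  -0.14  0.18 -1.41 -1.39] 0.88 [0.56 0.31 0.77]
0.9 True [ 0.33  0.63 -0.37  0.38 -1.22 -1.25] 0.65 [0.4  0.5  0.77]
1.3 True [ 0.4   0.53 -0.64  0.65 -0.99 -1.19] 0.38 [0.17 0.62 0.77]
1.7 True [ 0.35  0.42 -0.93  1.11 -0.77 -1.25] 0.09 [-0.08  0.64  0.77]
2.1 False [ 0.16  0.34 -1.02  1.54 -0.64 -1.13] 0.0 [-0.32  0.55  0.77]
2.5 False [ 0.    0.24 -1.02  1.67 -0.42 -0.72] 0.0 [-0.51  0.38  0.77]
2.9 False [-0.26  0.14 -1.02  1.67 -0.01 -0.08] 0.0 [-0.62  0.15  0.77]
```

```bash
python3 -m handwheel '[[[-0.5,-0.3,0.5,0.36,-0.38,0.75,0],[-0.5,-0.3,0.5,0.36,-0.38,0.75,0],[-0.5,-0.3,0.5,0.36,-0.38,0.75,0],[-0.5,-0.3,0.5,0.36,-0.38,0.75,0]]]'
python3 -m handwheel '[[[0,0,0,0.36,-0.38,0.75,0],[0,0,0,0.36,-0.38,0.75,0],[0,0,0,0.36,-0.38,0.75,0],[0,0,0,0.36,-0.38,0.75,0]]]'
python3 - <<'E'
from go import *
go(*pre(B,.08))
import h
def unproj(n,uv,z):
    i=h.I[n];K=np.array(i["camera_matrix"]);u=h.cv2.undistortPoints(np.array([[uv]],float),K,np.array(i["dist_coeffs"]))[0,0]
    R=np.array(i["R"]);d=R.T@np.r_[u,1];c=-R.T@np.array(i["t"]);return (c+d*(z-c[2])/d[2]).round(3)
print("bottle",unproj("top",(391,107),.155),"carton",unproj("top",(301,128),.059),"jar",unproj("top",(246,115),.099))
E
```

```text
t: 6.2
eef_pos: [0.5935, 0.1106, 0.2683]
ee_rot: [2.862, -0.305, -2.568]
force: [0.0, 0.8, 0.1]
width: 0.0876
gripper_force: 0.0
t: 6.7
eef_pos: [0.5933, 0.1109, 0.267]
ee_rot: [3.141, -0.171, -2.975]
force: [-0.2, -0.6, -0.0]
width: 0.0877
gripper_force: 0.0
t 6.7 shift [0.342 0.345 1.043] turn [-0.001  0.008  0.007] F [-0.2 -0.6 -0. ] M [ 0.14 -0.55  0.02] w 0.0877 g 0.0 q [ 0.47  0.33  0.07 -0.05 -1.47 -1.87]
bottle [ 0.714 -0.144  0.155] carton [0.701 0.02  0.059] jar [0.716 0.13  0.099]
```

```bash
python3 -m handwheel '[[[0.34,0.345,0.5,0,0,0,0],[0.34,0.345,1,0,0,0,0],[0.34,0.345,1,0,0,0,0]]]'
python3 -m handwheel '[[[0,0,0.5,0,0,0,0],[0,0,0.5,0,0,0,0],[0,0,0.5,0,0,0,0]]]'
python3 - <<'E'
from go import *
go(*pre(B,0))
from h import *
a=cams.grab_frame('top')[140:260,185:305];b=cams.grab_frame('side')[180:300,215:335]
cv2.imwrite('pics/b.png',np.hstack([cv2.resize(a,(400,400)),cv2.resize(b,(400,400))]))
E
```

```text
t: 7.08
eef_pos: [0.5479, 0.1304, 0.1897]
ee_rot: [-3.14, -0.177, -2.977]
force: [0.6, 0.6, 0.5]
width: 0.0879
gripper_force: 0.0
t: 7.45
eef_pos: [0.5447, 0.1301, 0.1548]
ee_rot: [-3.141, -0.168, -2.977]
force: [0.4, 0.8, -0.3]
width: 0.0875
gripper_force: 0.0
t 7.45 shift [0.034 0.008 0.565] turn [-0.002  0.013  0.002] F [ 0.4  0.8 -0.3] M [ 0.13 -0.62 -0.05] w 0.0875 g 0.0 q [ 0.54  0.33 -0.18 -0.06 -1.21 -1.92]
```

View pics/b.png

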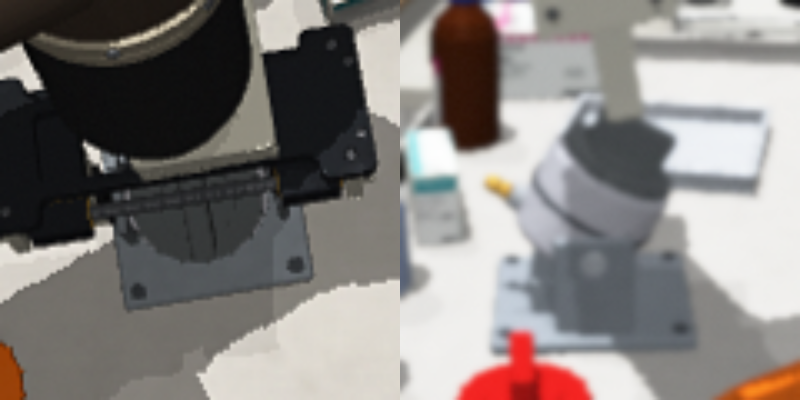

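The fingers straddle the bar and point at its middle. Now I'll go in and close lightly.

```bash
python3 -m handwheel '[[[0.034,0.01,0.3,0,0,0,0],[0.034,0.01,0.4,0,0,0,0],[0.034,0.01,0.5,0,0,0,0],[0.034,0.01,0.55,0,0,0,0]]]'
python3 -m handwheel '[[[0,0,0,0,0,0,150],[0,0,0,0,0,0,180],[0,0,0,0,0,0,190],[0,0,0,0,0,0,200],[0,0,0,0,0,0,210]]]' 5
python3 -m handwheel '[[[0,0,0,0,0,0,235],[0,0,0,0,0,0,255],[0,0,0,0,0,0,255],[0,0,0,0,0,0,255],[0,0,0,0,0,0,255]]]' 5
python3 -c "
from go import *
go(*pre(B,0))"
```

```text
t: 8.05
eef_pos: [0.5332, 0.1292, 0.1102]
ee_rot: [-3.141, -0.169, -2.978]
force: [0.2, -0.0, -0.7]
width: 0.0875
gripper_force: 0.0
t: 8.68
eef_pos: [0.5329, 0.1292, 0.1101]
ee_rot: [-3.141, -0.17, -2.978]
force: [0.8, -0.5, 0.3]
width: 0.0435
gripper_force: 0.0
t: 9.3
eef_pos: [0.5329, 0.1291, 0.11]
ee_rot: [-3.141, -0.17, -2.978]
force: [0.5, -0.8, 0.3]
width: 0.0136
gripper_force: 5.0
t 9.3 shift [-0.018 -0.004 -0.011] turn [-0.002  0.009  0.001] F [ 0.5 -0.8  0.3] M [-0.03 -0.65  0.08] w 0.0136 g 5.0 q [ 0.55  0.36 -0.26 -0.07 -1.11 -1.92]
```

```bash
python3 -m handwheel '[[[0,0,0,0,0,0,255],[0,0,0,0,0,0,255],[0,0,0,0,0,0,255]]]' 40
cat > st.py <<'E'
from go import *
n=Rh[:,2]
def st():
    s=arm.get_state(); F=s["force"]; x=s["eef_pos"]; R=E('xyz',s["ee_rot"])
    print("t",round(s["t"],2),"F_h",(Rh.T@F).round(1),"M",s["moment"].round(2),"M.n",round(s["moment"]@n,2),"g",round(s["gripper_force"],1),"w",round(s["width"],4),"pos_h",(Rh.T@(x-M)*1e3).round(1),
     "ang",round(np.arctan2(*(-(Rh.T@R)[[1,0],0])),3),"q",s["q"].round(2))
    return s,x,R
if __name__=="__main__": st()
E
python3 - <<'E'
from st import *
s,x,R=st()
for th in(.1,.2,.4):
    Q=Ro.from_rotvec(th*n).as_matrix(); x2=M+Q@(x-M)
    print(th,(R.T@(x2-x)/.08).round(3),(R.T@n*th/.5).round(3))
E
```

```text
t: 9.68
eef_pos: [0.5329, 0.1291, 0.1101]
ee_rot: [-3.141, -0.17, -2.978]
force: [0.1, -1.1, 0.0]
width: 0.0138
gripper_force: 40.0
t 9.68 F_h [-0.  -1.1  0. ] M [-0.12 -0.57  0.14] M.n 0.23 g 40.0 w 0.0138 pos_h [-13.7   0.3  19.6] ang 0.001 q [ 0.55  0.36 -0.26 -0.07 -1.11 -1.92]
0.1 [-0.    -0.017 -0.   ] [ 0.128 -0.    -0.154]
0.2 [-0.002 -0.034 -0.002] [ 0.256 -0.    -0.308]
0.4 [-0.009 -0.067 -0.008] [ 0.511 -0.    -0.615]
```

```bash
python3 -m handwheel '[[[0,-0.008,0,0.064,0,-0.077,255],[0,-0.017,0,0.128,0,-0.154,255],[0,-0.017,0,0.128,0,-0.154,255]]]' >/dev/null; python3 st.py
python3 -m handwheel '[[[0,-0.008,0,0.064,0,-0.077,255],[0,-0.017,0,0.128,0,-0.154,255],[0,-0.017,0,0.128,0,-0.154,255]]]' >/dev/null; python3 st.py
```

```text
t 10.05 F_h [-0.2 -1.7 -0.5] M [-0.48 -0.86  0.26] M.n 0.53 g 40.0 w 0.0139 pos_h [-13.8  -0.9  19.6] ang 0.104 q [ 0.59  0.36 -0.28 -0.01 -1.11 -1.9 ]
t 10.43 F_h [-0.  -2.1 -0.1] M [ 0.14 -0.58  0.19] M.n 0.14 g 40.0 w 0.0137 pos_h [-13.7  -2.2  19.5] ang 0.204 q [ 0.62  0.36 -0.31  0.05 -1.1  -1.89]
```

```bash
for i in 1; do python3 -m handwheel '[[[0,-0.017,0,0.128,0,-0.154,255],[-0.002,-0.034,-0.002,0.256,0,-0.308,255],[-0.002,-0.034,-0.002,0.256,0,-0.308,255]]]' >/dev/null; python3 st.py; done
python3 -m handwheel '[[[0,-0.017,0,0.128,0,-0.154,255],[-0.002,-0.034,-0.002,0.256,0,-0.308,255],[-0.002,-0.034,-0.002,0.256,0,-0.308,255]]]' >/dev/null; python3 st.py
python3 -m handwheel '[[[0,-0.017,0,0.128,0,-0.154,255],[0,-0.017,0,0.128,0,-0.154,255]]]' >/dev/null; python3 st.py
```

```text
t 10.8 F_h [-0.7 -2.  -1.3] M [ 0.49 -0.6   0.28] M.n 0.05 g 40.0 w 0.0137 pos_h [-13.   -4.7  19.5] ang 0.403 q [ 0.69  0.36 -0.38  0.17 -1.08 -1.87]
t 11.18 F_h [-0.2  1.3  0. ] M [1.42 0.08 0.08] M.n -0.64 g 40.0 w 0.0138 pos_h [-11.7  -7.   19.6] ang 0.601 q [ 0.76  0.36 -0.46  0.3  -1.05 -1.86]
t 11.43 F_h [-1.3  1.7  1.4] M [ 2.13  0.86 -0.18] M.n -1.27 g 40.0 w 0.0137 pos_h [-10.9  -8.1  19.6] ang 0.7 q [ 0.79  0.36 -0.5   0.37 -1.03 -1.86]
```

The moment reading carries a gravity bias of about 3.3·(-zy, zx, 0), where z is the tool axis, and the free-air readings fit this. I'll subtract it.

```bash
sed -i 's/    print("t"/    z=R[:,2]; m=s["moment"]-3.3*np.array([-z[1],z[0],0])\n    print("t"/; s/"M",s\["moment"\].round(2),"M.n",round(s\["moment"\]@n,2)/"M",m.round(2),"M.n",round(m@n,2)/' st.py; python3 st.py
python3 -m handwheel '[[[0,-0.008,0,0.064,0,-0.077,255],[0,-0.012,0,0.09,0,-0.108,255]]]' >/dev/null; python3 st.py
python3 -m handwheel '[[[0,-0.008,0,0.064,0,-0.077,255],[0,-0.008,0,0.064,0,-0.077,255]]]' >/dev/null; python3 st.py
```

```text
t 11.43 F_h [-1.3  1.7  1.4] M [ 0.76  0.77 -0.18] M.n -0.6 g 40.0 w 0.0137 pos_h [-10.9  -8.1  19.6] ang 0.7 q [ 0.79  0.36 -0.5   0.37 -1.03 -1.86]
t 11.68 F_h [-3.8  6.1  4.4] M [ 1.55  2.01 -0.84] M.n -1.66 g 40.0 w 0.0141 pos_h [-10.2  -8.8  19.6] ang 0.77 q [ 0.81  0.36 -0.53  0.42 -1.02 -1.86]
t 11.93 F_h [-2.8  5.6  3.8] M [ 1.32  1.82 -0.65] M.n -1.36 g 40.0 w 0.0136 pos_h [-9.7 -9.2 19.6] ang 0.821 q [ 0.82  0.36 -0.56  0.46 -1.01 -1.86]
```

Run:
```python
from st import *
s,x,R=st()
z=R[:,2]; F=s["force"]; m=s["moment"]-3.3*np.array([-z[1],z[0],0])
for d in(0,.1,.2,.25,.3):
    S=x-d*z; mm=m+np.cross(S-M,F); print(d,(Rh.T@mm).round(2))
from h import *
a=cams.grab_frame('top')[140:260,185:305];b=cams.grab_frame('side')[180:300,215:335]
cv2.imwrite('pics/c.png',np.hstack([cv2.resize(a,(400,400)),cv2.resize(b,(400,400))]))
```

```text
t 11.93 F_h [-2.8  5.6  3.8] M [ 1.32  1.82 -0.65] M.n -1.36 g 40.0 w 0.0136 pos_h [-9.7 -9.2 19.6] ang 0.821 q [ 0.82  0.36 -0.56  0.46 -1.01 -1.86]
0 [ 0.92  1.56 -1.44]
0.1 [ 0.67  1.18 -1.07]
0.2 [ 0.41  0.81 -0.7 ]
0.25 [ 0.29  0.62 -0.51]
0.3 [ 0.16  0.43 -0.33]
```

View pics/c.png

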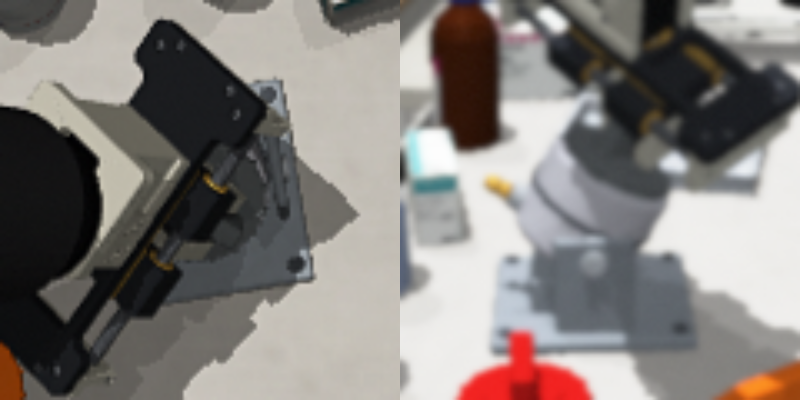

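The forces and off-axis moments are building together, so some of this may be misalignment strain instead of the stop. I'll ease the grip so the cover can settle, then read again.

```bash
python3 -m handwheel '[[[0,0,0,0,0,0,255],[0,0,0,0,0,0,255],[0,0,0,0,0,0,255]]]' 5 >/dev/null; python3 st.py
python3 -m handwheel '[[[0,0,0,0,0,0,255],[0,0,0,0,0,0,255],[0,0,0,0,0,0,255]]]' 25 >/dev/null; python3 st.py
```

```text
t 12.4 F_h [-3.4  5.9  5.4] M [ 1.13  2.17 -0.93] M.n -1.53 g 5.0 w 0.0138 pos_h [-9.6 -9.4 19.7] ang 0.819 q [ 0.82  0.36 -0.56  0.46 -1.01 -1.86]
t 12.78 F_h [-3.7  7.6  5. ] M [ 1.42  2.25 -0.89] M.n -1.65 g 25.0 w 0.0137 pos_h [-9.7 -9.3 19.7] ang 0.819 q [ 0.82  0.36 -0.56  0.46 -1.01 -1.86]
```

Easing the grip changed nothing, so this load isn't going through the pads: some part of the gripper is touching something. I'll locate the line of action.

Run:
```python
from st import *
s,x,R=st(); z=R[:,2]; F=s["force"]; m=s["moment"]-3.3*np.array([-z[1],z[0],0])
print("x",x.round(3),"R",R.round(2).tolist(),"F",F.round(1),"m",m.round(2),"pitch",round(m@F/F@F if 0 else m@F/(F@F),3))
for d in(.15,.2,.25):
    S=x-d*z; r=np.cross(F,m)/(F@F)
    for l in(-.2,-.1,0,.1):
        p=S+r+l*F/np.linalg.norm(F); print(d,l,"world",p.round(3),"tool",(R.T@(p-x)).round(3),"hous",(Rh.T@(p-M)).round(3))
from h import *
f=cams.grab_frame('side'); cv2.imwrite('pics/d.png',cv2.resize(f[130:340,150:430],(800,600),interpolation=cv2.INTER_CUBIC))
```

```text
t 12.78 F_h [-3.7  7.6  5. ] M [ 1.42  2.25 -0.89] M.n -1.65 g 25.0 w 0.0137 pos_h [-9.7 -9.3 19.7] ang 0.819 q [ 0.82  0.36 -0.56  0.46 -1.01 -1.86]
x [0.538 0.12  0.112] R [[-0.67, -0.74, 0.08], [-0.68, 0.57, -0.46], [0.29, -0.37, -0.88]] F [-6.8  6.6  2.5] m [ 1.42  2.25 -0.89] pitch 0.031
0.15 -0.2 world [ 0.546  0.028 -0.064] tool [0.006 0.006 0.198] hous [-0.103 -0.102 -0.129]
0.15 -0.1 world [ 0.477  0.095 -0.039] tool [0.014 0.086 0.14 ] hous [-0.141 -0.024 -0.079]
0.15 0 world [ 0.407  0.162 -0.013] tool [0.023 0.166 0.081] hous [-0.179  0.054 -0.028]
0.15 0.1 world [0.337 0.23  0.012] tool [0.031 0.247 0.022] hous [-0.216  0.131  0.023]
0.2 -0.2 world [ 0.542  0.051 -0.019] tool [0.006 0.006 0.148] hous [-0.082 -0.078 -0.091]
0.2 -0.1 world [0.472 0.118 0.006] tool [0.014 0.086 0.09 ] hous [-0.119 -0.001 -0.04 ]
0.2 0 world [0.403 0.185 0.031] tool [0.023 0.166 0.031] hous [-0.157  0.077  0.011]
0.2 0.1 world [0.333 0.253 0.056] tool [ 0.031  0.247 -0.028] hous [-0.194  0.155  0.061]
0.25 -0.2 world [0.538 0.074 0.025] tool [0.006 0.006 0.098] hous [-0.06  -0.055 -0.052]
0.25 -0.1 world [0.468 0.141 0.05 ] tool [0.014 0.086 0.04 ] hous [-0.097  0.023 -0.002]
0.25 0 world [0.398 0.208 0.075] tool [ 0.023  0.166 -0.019] hous [-0.135  0.1    0.049]
0.25 0.1 world [0.329 0.276 0.1  ] tool [ 0.031  0.247 -0.078] hous [-0.173  0.178  0.1  ]
```

View pics/d.png

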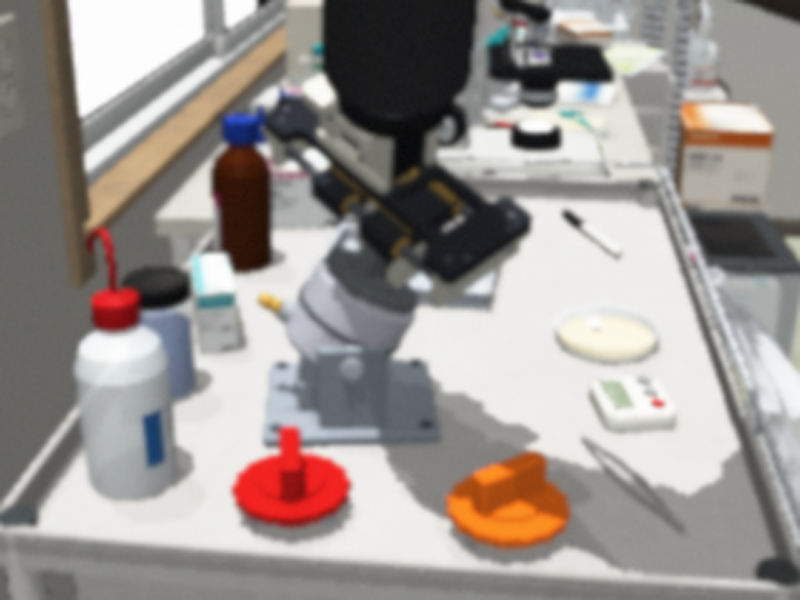

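Nothing outside the work is touched, so the load is at the cover or fingers. I'll open slightly to see whether it goes away.

```bash
python3 -m handwheel '[[[0,0,0,0,0,0,190],[0,0,0,0,0,0,190],[0,0,0,0,0,0,190],[0,0,0,0,0,0,190]]]' 5 >/dev/null; python3 st.py
```

```text
t 13.32 F_h [ 1.  -0.3  4.9] M [-0.85  0.35 -0.24] M.n 0.18 g 2.0 w 0.0222 pos_h [ -9.6 -10.   19.7] ang 0.821 q [ 0.82  0.36 -0.56  0.46 -1.01 -1.86]
```

```bash
python3 - <<'E'
from h import *
a=cams.grab_frame('top')[155:235,205:285];b=cams.grab_frame('side')[195:275,225:305]
cv2.imwrite('pics/e.png',np.hstack([cv2.resize(x,(400,400),interpolation=cv2.INTER_CUBIC) for x in(a,b)]))
E
python3 st.py
```

```text
t 13.43 F_h [ 1.  -0.6  5.4] M [-0.91  0.32 -0.24] M.n 0.22 g 2.0 w 0.0221 pos_h [-9.7 -9.9 19.7] ang 0.822 q [ 0.82  0.36 -0.56  0.46 -1.01 -1.86]
```

View pics/e.png

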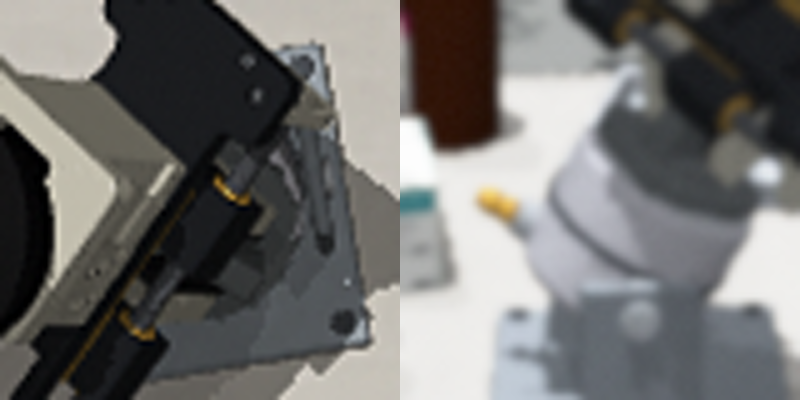

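After opening, about 5 N still pushes the fingers outward along the axis. A locked cover couldn't do that, so the spring has lifted it: it is unlocked at its stop. I'll back off 2 mm along the axis, regrip, and pull in small steps.

```bash
python3 -m handwheel '[[[0.016,0,-0.019,0,0,0,190],[0.016,0,-0.019,0,0,0,190]]]' >/dev/null; python3 st.py
python3 -m handwheel '[[[0,0,0,0,0,0,255],[0,0,0,0,0,0,255],[0,0,0,0,0,0,255],[0,0,0,0,0,0,255]]]' 30 >/dev/null; python3 st.py
python3 -m handwheel '[[[0.016,0,-0.019,0,0,0,255],[0.016,0,-0.019,0,0,0,255]]]' >/dev/null; python3 st.py
```

```text
t 13.68 F_h [-0.5 -0.3  1.6] M [-0.48  0.18 -0.12] M.n 0.12 g 0.8 w 0.0223 pos_h [-9.8 -9.6 21.5] ang 0.822 q [ 0.83  0.35 -0.56  0.46 -1.02 -1.86]
t 14.18 F_h [-3.   2.7  3. ] M [ 0.85  1.56 -0.59] M.n -1.06 g 30.5 w 0.0139 pos_h [-9.9 -9.5 21.5] ang 0.822 q [ 0.83  0.35 -0.56  0.46 -1.02 -1.86]
t 14.43 F_h [-2.8  2.7  0.3] M [ 1.45  1.14 -0.27] M.n -1.04 g 30.5 w 0.0139 pos_h [-9.8 -9.5 23.4] ang 0.822 q [ 0.83  0.35 -0.56  0.45 -1.02 -1.86]
```

```bash
python3 -m handwheel '[[[0,0.008,0,-0.064,0,0.077,255],[0,0.008,0,-0.064,0,0.077,255]]]' >/dev/null; python3 st.py
python3 -m handwheel '[[[0.024,0,-0.029,0,0,0,255],[0.024,0,-0.029,0,0,0,255]]]' >/dev/null; python3 st.py
```

```text
t 14.68 F_h [-5.5  6.3  0.2] M [ 2.08  2.13 -0.47] M.n -1.61 g 30.7 w 0.014 pos_h [-10.4  -9.   23.4] ang 0.771 q [ 0.81  0.35 -0.53  0.42 -1.03 -1.86]
t 14.93 F_h [-0.7 -0.9 -0.6] M [0.22 0.1  0.04] M.n -0.08 g 30.7 w 0.0136 pos_h [-9.8 -9.6 26.8] ang 0.772 q [ 0.81  0.35 -0.53  0.42 -1.03 -1.85]
```

```bash
python3 -m handwheel '[[[0.02,0,-0.025,0,0,0,255],[0.04,0,-0.048,0,0,0,255],[0.04,0,-0.048,0,0,0,255]]]' >/dev/null; python3 st.py
python3 - <<'E'
from h import *
a=cams.grab_frame('top')[155:235,205:285];b=cams.grab_frame('side')[185:265,225:305]
cv2.imwrite('pics/f.png',np.hstack([cv2.resize(x,(400,400),interpolation=cv2.INTER_CUBIC) for x in(a,b)]))
E
```

```text
t 15.3 F_h [-0.6 -0.1 -0.7] M [ 0.24  0.09 -0.02] M.n -0.15 g 30.7 w 0.0139 pos_h [-10.   -9.3  31.8] ang 0.772 q [ 0.82  0.34 -0.53  0.41 -1.04 -1.85]
```

View pics/f.png

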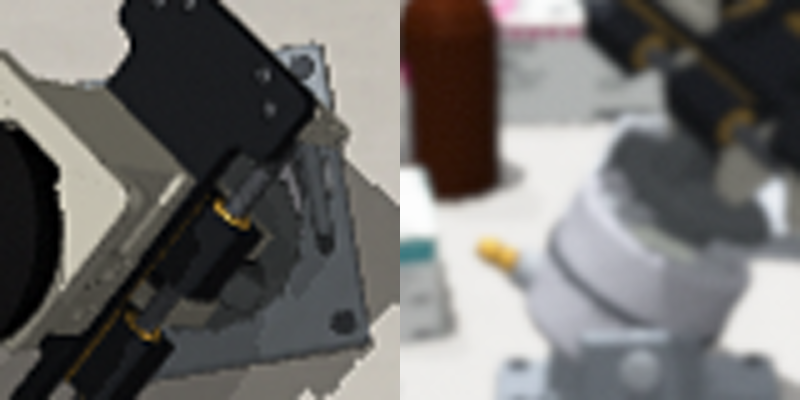

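The cover is out of its seat, with a clear gap over the barrel. I'll draw it fully out along the axis.

```bash
python3 -m handwheel '[[[0.1,0,-0.12,0,0,0,255],[0.25,0,-0.3,0,0,0,255],[0.4,0,-0.48,0,0,0,255],[0.56,0,-0.67,0,0,0,255],[0.56,0,-0.67,0,0,0,255]]]' >/dev/null; python3 st.py
python3 -m handwheel '[[[0.16,0,-0.2,0,0,0,255],[0.32,0,-0.4,0,0,0,255],[0.32,0,-0.4,0,0,0,255]]]' 40 >/dev/null; python3 st.py
python3 - <<'E'
from h import *
cv2.imwrite('pics/g.png',cams.grab_frame('side')); cv2.imwrite('pics/gt.png',cams.grab_frame('top'))
E
```

```text
t 16.02 F_h [-0.2  0.5 -1.4] M [0.26 0.01 0.  ] M.n -0.13 g 30.7 w 0.0137 pos_h [ -9.3  -8.7 103.1] ang 0.771 q [ 0.87  0.22 -0.52  0.37 -1.17 -1.83]
t 16.4 F_h [ 0.4  0.3 -1.1] M [0.31 0.05 0.01] M.n -0.14 g 40.6 w 0.0139 pos_h [ -9.2  -8.4 142.9] ang 0.771 q [ 0.89  0.16 -0.51  0.35 -1.25 -1.83]
```

Run:
```python
from go import *
for h in(.15,):
  go(*place(1.1,h,xy=(.515,-.134)))
```

```text
t 16.5 shift [ 1.645 -2.012  2.002] turn [-0.401  0.698 -0.754] F [-0.6  0.9 -1.7] M [ 1.76  0.32 -0.01] w 0.0139 g 40.6 q [ 0.89  0.16 -0.51  0.35 -1.25 -1.83]
```

```bash
python3 -m handwheel '[[[0.41,-0.5,0.4,0,0,0,255],[0.82,-1,0.8,0,0,0,255],[0.82,-1,0.8,0,0,0,255],[0.82,-1,0.8,0,0,0,255]]]'
python3 -m handwheel '[[[0,0,0,-0.1,0.17,-0.19,255],[0,0,0,-0.2,0.35,-0.38,255],[0,0,0,-0.3,0.52,-0.57,255],[0,0,0,-0.4,0.7,-0.75,255],[0,0,0,-0.4,0.7,-0.75,255]]]'
python3 -c "
from go import *
go(*place(1.1,.15,xy=(.515,-.134)))"
```

```text
t: 17.0
eef_pos: [0.4922, -0.01, 0.2067]
ee_rot: [-2.77, -0.283, -2.387]
force: [0.1, 0.4, -0.5]
width: 0.0141
gripper_force: 40.6
t: 17.62
eef_pos: [0.4931, -0.008, 0.2051]
ee_rot: [3.141, -0.702, -2.042]
force: [-0.1, 0.2, -2.8]
width: 0.0136
gripper_force: 40.6
t 17.62 shift [ 0.786 -0.959  1.285] turn [ 0.001 -0.009 -0.   ] F [-0.1  0.2 -2.8] M [ 2.28 -1.04 -0.01] w 0.0136 g 40.6 q [ 0.62  0.39 -0.33  0.3  -1.5  -1.22]
```

```bash
python3 -m handwheel '[[[0.39,-0.48,0.45,0,0,0,255],[0.79,-0.96,0.9,0,0,0,255],[0.79,-0.96,0.9,0,0,0,255],[0.79,-0.96,0.9,0,0,0,255]]]'
python3 - <<'E'
from go import *
go(*place(1.1,.06,xy=(.515,-.134)))
from h import *
cv2.imwrite('pics/k.png',cams.grab_frame('side')); cv2.imwrite('pics/kt.png',cams.grab_frame('top'))
# overlay check: grey levels along nominal flange (side view), colours inside and outside
Rc=E('z',1.1); s=arm.get_state(); R=E('xyz',s["ee_rot"]); x0,R0=place(1.1,0,xy=(0,0))
Rc=R@R0.T@Rc; o=s["eef_pos"]-R@R0.T@x0; print("cover nominal",o.round(3))
p=proj("side",circ(.038,0)@Rc.T+o); print(p.min(0).round(),p.max(0).round())
im=cv2.imread('pics/k.png'); u0,v0=p.mean(0).astype(int)
g=cv2.cvtColor(im,cv2.COLOR_BGR2GRAY)[v0-26:v0+24,u0-26:u0+26]
print(u0,v0)
for r in g[::2]: print("".join("%4d"%v for v in r[::2]))
E
```

```text
t: 18.12
eef_pos: [0.5175, -0.1286, 0.1932]
ee_rot: [-3.137, -0.698, -2.047]
force: [0.3, 0.5, -2.1]
width: 0.0134
gripper_force: 40.6
t 18.12 shift [-7.590e-01  1.000e-03  1.256e+00] turn [-0.002  0.001 -0.008] F [ 0.3  0.5 -2.1] M [ 2.22 -1.05 -0.03] w 0.0134 g 40.6 q [ 0.42  0.39 -0.4   0.43 -1.38 -1.11]
cover nominal [ 0.523 -0.117  0.176]
[287. 164.] [316. 171.]
301 167
  61  44  42  40  41  43  47  48  45  29  25  25  34  39  45  46  45  46  49  52  53  51  54  56  48 107
  86  47  51  51  52  49  38  43  53  43  32  31  32  31  28  28  31  42  50  52  53  53  59  48  78 124
  51  29  29  30  35  53  44  59  89  53  38  43  45  42  37  24  29  45  52  53  62  61  54  49 106 127
  28  25  25  24  39  63  57  62  67  33  28  28  28  34  57  42  64  65  45  46  49  50  41  78 122 123
  37  21  21  23  39  64  59  58  35  26  26  28  27  46  74  62  86  79  35  34  39  35  49 105 127 103
  61  64  37  32  44  73 108  99  52  23  23  22  25  47  67  63  66  63  49  61  86  81  95 118 121  68
  97 135  98 144 185 177 193 180  97  33  24  22  20  36  66  90  96  92  86 103 110 114 113
[... 1202 characters left out ...]
32 169 167 136  67  79 128 137 124  58  58 138 229 243 243 242 242 242
 203 205 214 226 227 210 120  84 103 155 155 144 128  79  83  98  81  74 127 154 228 243 243 243 243 242
 218 209 215 228 223 190 133  88  54  65  67 114 172 167 146 137 146 165 176 183 234 243 243 243 243 242
 247 240 200 192 172 157 164 157 105  81  90 138 218 232 233 228 228 228 226 229 236 242 242 243 243 243
 253 252 212 190 206 211 215 215 207 202 195 159 186 193 210 202 201 203 207 203 202 224 227 228 231 229
 253 252 236 220 223 227 228 226 223 220 208 151 154 179 201 207 208 207 212 216 216 219 217 219 223 223
 224 228 215 193 188 209 223 220 218 218 213 179 181 191 204 201 198 198 199 194 198 200 178 163 185 203
```

The grey levels put the flange right where the model expects it, and level. Now I'll descend to just above the tray floor.

```bash
python3 -m handwheel '[[[-0.3,0,0.5,0,0,0,255],[-0.6,0,0.9,0,0,0,255],[-0.76,0,1,0,0,0,255],[-0.76,0,1,0,0,0,255],[-0.76,0,1,0,0,0,255]]]' >/dev/null
python3 -c "
from go import *
go(*place(1.1,.03,xy=(.515,-.134)))"
```

```text
t 18.85 shift [-0.24   0.009  0.559] turn [-0.004  0.001 -0.005] F [ 0.1  0.5 -0.9] M [ 2.25 -1.01 -0.01] w 0.0135 g 40.6 q [ 0.41  0.5  -0.51  0.46 -1.18 -1.19]
```

```bash
python3 -m handwheel '[[[-0.1,0,0.2,0,0,0,255],[-0.2,0,0.4,0,0,0,255],[-0.24,0,0.56,0,0,0,255],[-0.24,0,0.56,0,0,0,255]]]'
python3 -m handwheel '[[[-0.04,0,0.048,0,0,0,255],[-0.064,0,0.077,0,0,0,255],[-0.064,0,0.077,0,0,0,255]]]'
python3 -c "
from go import *
go(*place(1.1,.017,xy=(.515,-.134)))"
```

```text
t: 19.35
eef_pos: [0.5085, -0.1464, 0.0462]
ee_rot: [-3.14, -0.7, -2.045]
force: [0.5, 0.4, -0.5]
width: 0.0137
gripper_force: 40.6
t: 19.73
eef_pos: [0.5089, -0.1459, 0.038]
ee_rot: [-3.14, -0.699, -2.045]
force: [-0.5, 0.7, -1.7]
width: 0.0142
gripper_force: 40.6
t 19.73 shift [-0.042  0.     0.025] turn [ 0.    -0.002 -0.005] F [-0.5  0.7 -1.7] M [ 2.23 -1.02  0.  ] w 0.0142 g 40.6 q [ 0.39  0.56 -0.57  0.5  -1.06 -1.25]
```

```bash
python3 -m handwheel '[[[-0.016,0,0.019,0,0,0,255],[-0.016,0,0.019,0,0,0,255]]]' | grep -E "force|pos"
python3 -m handwheel '[[[-0.016,0,0.019,0,0,0,255],[-0.016,0,0.019,0,0,0,255]]]' | grep -E "force|pos"
```

```text
eef_pos: [0.5089, -0.146, 0.0359]
force: [-0.3, -0.5, -1.2]
gripper_force: 40.6
eef_pos: [0.5088, -0.1461, 0.0339]
force: [0.2, 0.3, -0.7]
gripper_force: 40.6
```

```bash
python3 -m handwheel '[[[-0.008,0,0.01,0,0,0,255],[-0.008,0,0.01,0,0,0,255]]]' | grep -E "force|pos"
```

```text
eef_pos: [0.5088, -0.1461, 0.0329]
force: [0.8, -0.9, -1.5]
gripper_force: 40.6
```

```bash
python3 -m handwheel '[[[-0.008,0,0.01,0,0,0,255],[-0.008,0,0.01,0,0,0,255]]]' | grep -E "force|pos"
python3 -m handwheel '[[[-0.008,0,0.01,0,0,0,255],[-0.008,0,0.01,0,0,0,255]]]' | grep -E "force|pos"
```

```text
eef_pos: [0.5088, -0.1461, 0.0319]
force: [-0.8, -0.1, -0.9]
gripper_force: 40.6
eef_pos: [0.5089, -0.1461, 0.0312]
force: [-0.8, 1.0, 1.3]
gripper_force: 40.6
```

```bash
python3 -m handwheel '[[[-0.008,0,0.01,0,0,0,255],[-0.008,0,0.01,0,0,0,255]]]' | grep -E "force|pos"
```

```text
eef_pos: [0.5089, -0.1462, 0.0311]
force: [-2.5, 3.4, 9.9]
gripper_force: 40.7
```

Contact: about 10 N upward. I'll ease the grip, open partway, back straight out and check.

```bash
python3 -m handwheel '[[[0.008,0,-0.01,0,0,0,255],[0.008,0,-0.01,0,0,0,255],[0.008,0,-0.01,0,0,0,255]]]' 3 | grep -E "force|pos"
python3 -m handwheel '[[[0,0,0,0,0,0,195],[0,0,0,0,0,0,150],[0,0,0,0,0,0,130],[0,0,0,0,0,0,130],[0,0,0,0,0,0,130]]]' | grep -E "force|pos|width"
python3 -m handwheel '[[[0,0,-0.1,0,0,0,130],[0,0,-0.4,0,0,0,130],[0,0,-0.9,0,0,0,130],[0,0,-1,0,0,0,130]]]' | grep -E "force|pos|width"
python3 -m handwheel '[[[0,0,-0.9,0,0,0,130],[0,0,-1,0,0,0,130],[0,0,-1,0,0,0,130]]]' | grep -E "force|pos|width"
python3 -m handwheel '[[[0.6,0,-0.8,0,0,0,130],[0.8,0,-1,0,0,0,130],[0.8,0,-1,0,0,0,130]]]' | grep -E "pos"
python3 - <<'E'
from h import *
for n in("side","top"): cv2.imwrite(f'pics/end_{n}.png',cams.grab_frame(n))
o=np.array([.516,-.134,.017])
for n,w in(("side",24),("top",24)):
    im=cv2.cvtColor(cv2.imread(f'pics/end_{n}.png'),cv2.COLOR_BGR2GRAY)
    p=proj(n,circ(.038,.008)+o); t=proj(n,[o+[0,0,.036]])[0]; print(n,"flange top",p.min(0).round(),p.max(0).round(),"bar top",t.round())
    u,v=p.mean(0).astype(int); print(u,v)
    for r in im[v-w:v+w:2]: print("".join("%4d"%x for x in r[u-w:u+w:2]))
E
```

```text
eef_pos: [0.509, -0.146, 0.0311]
force: [-0.7, 1.6, 3.2]
gripper_force: 3.6
eef_pos: [0.5088, -0.1461, 0.031]
force: [-0.8, -1.4, 1.8]
width: 0.0429
gripper_force: 1.3
eef_pos: [0.5344, -0.0982, 0.0937]
force: [-0.7, -0.3, -0.7]
width: 0.0431
gripper_force: 0.0
eef_pos: [0.5559, -0.0536, 0.1534]
force: [0.3, -0.6, -0.9]
width: 0.0431
gripper_force: 0.0
eef_pos: [0.5567, -0.0526, 0.2571]
side flange top [291. 213.] [318. 223.] bar top [304. 209.]
303 218
 164 139 135 134 133 133 134 136 134 134 135 135 134 134 130 131 130 128 129 129 130 129 131 131
 173 167 167 165 164 161 155 152 151 151 152 151 151 151 149 148 145 142 141 140 140 140 139 140
 194 225 231 228 226 225 218 215 213 215 214 215 213 207 204 204 206 200 194 194 184 177 175 175
 173 223 241 241 242 242 242 241 242 242 242 242 242 241 241 241 241 239 238 238 236 236 236 235
 160 202 237 243 243 243 242 243 243 244 243 243 243 244 244 244 244 243 243 243 243 243 243 242
 159 192 233 242 242 242 242 242 243 243 244 244 244 244 244 243 243 243 244 244 243 243 243 242
 156 184 233 242 242 241 242 243 243 243 243 244 243 238 225
[... 3380 characters left out ...]
3  75 143 143 225 225
 169 231 215 215  87 152 150 150 150 106 149 149 148 135 134 137  81  43  59 148 140 169 225 225
 232 232 219 215 217 144 152 150 150 151 117 127 143 139 121  84 133 148 148 143 126 233 225 226
 232 232 229 215 219 105 146 150 149 149 148 149 150 150 150 146 135 145 144 135 238 228 226 225
 232 232 230 230 216 221  75 147 152 149 149 148 148 146 146 144 145 145 137 221 230 227 226 226
 232 232 230 229 217 219 222  89 129 148 151 148 148 147 148 146 137 104 165 231 229 228 227 226
 232 233 230 230 229 231 218 215 100  93  82 110 141 132 112 106 125 235 230 228 228 228 228 225
 233 232 230 230 228 231 231 217 218 223 216 139 120 144 159 160 233 228 229 227 229 228 228 226
```

The flange outline matches the predicted level circle in both views (top: 358–394 px against a predicted 358–395). The cover is standing flat in the tray and the gripper is clear, so I'll hand in.

```bash
python3 -c "
from station import arm
s=arm.get_state();print(s['t'],s['force'],abs(s['qd']).max());print(arm.job_done())"
```

```text
23.575 [-0.20892575 -0.34505433 -0.37953004] 0.01913342226086813
the job is handed in; nothing more can be done
None
```

I turned the cover to its stop, drew it out along the slanted axis and stood it upright in the tray, then let go and handed the job in at 23.6 s; no verdict came back, the corrected moment about the housing axis read up to about 1.7 N m at the stop (limit 1.2, though that reading depends on where the sensor sits and is uncertain), and I did not re-measure the dish, box, jar and bottle at the end.

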